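# Reload the spring-fed portion-cup dispenser

### The job

Refill the dispenser on the canteen table: take the strip of four portion cups off the black tray, push it back gently against the blue spring pusher until it clears the orange front lip, and seat it flat on the channel floor, held between lip and pusher. Then slide the cover rail fully shut over it by its red lug, and let go. Do not force the strip in the dispenser, and leave the bowl, orange, shaker and cup where they stand.

Things in the scene. Friction and masses are not known exactly. Their poses are not given: they have to be found in the camera images.
- strip: rigid strip of four portion cups in a row, amber and orange with one teal lid strip, about 0.16 kg; 120 long (its x), 54 high; its white foot is 40 wide and 16 high, the cups and lid above are 36 wide (its y): grip there. Origin: centre of the underside, z up. It can be loaded either way round. It lies flat on the black tray.
- feeder: fixed dispenser, 84 wide, 316 long. Origin: under the middle of the loading channel, at table height. x runs along the channel, from its open front end at -96 to the white spring housing (+80 to +220); z up. Channel floor at z 8. Steel side walls 44 apart inside, flared at the top for lead-in, tops at z 25; above that the loading place is free.
- channel_mid (a point): middle of the channel floor. An orange carriage is clamped up to 15 mm either way of its middle setting (not measured, stays put). It has a front lip, 10 above the floor, 8 thick, inner face at x -62 in the middle setting, and two rigid back shoulders, 46 high, faces 124 behind the lip's inner face: 4 play for the strip. Over 25 N between strip and dispenser damages it.
- housing_top (a point): top of the spring housing at feeder x +140, z 63.5, under the open rail. From the housing a blue pusher, 44 high above the floor, reaches between the shoulders: face 94 behind the lip's inner face at rest; push it towards +x. Its spring gives 3 N at rest, 7.5 N when the strip meets the shoulders; there the stop is hard. Once let go the strip is pressed against the lip.
- rail (a joint): travel of the aluminium cover rail, m: 0 fully open (over the spring housing), 0.11 fully shut (slid to feeder -x, its front edge then at feeder x -14). It drags with 2.5 N, stays where it is left and has a hard stop at the end. Underside at z 66, 4 above the lid of a seated strip; a strip not seated is in its way. Open, its front edge is at feeder x +96.
- rail_grip (a point): grip point in the red lug on the rail, 10 below the lug's top: the lug is 34 long along the feeder's x, 14 thick across, from z 71 to 101. When the rail is open the point is at feeder x +117 and moves to -x as the rail shuts. The rail's front edge is 21 mm in front of it.
- tray: fixed black tray 300 (its x) x 250 x 14, floor 4 thick. Origin: centre of the underside.
- bowl: white bowl, 100 across, 42 high, on the tray, holding the orange; leave alone. Origin: centre of the underside.
- orange_center (a point): centre of an orange, 68 across, in the bowl; leave alone.
- shaker: white shaker, 36 across, 64 high; leave alone. Origin: centre of the underside.
- cup: blue cup, 60 across, 65 high; leave alone. Origin: centre of the underside.

How it is judged (in metres and radians):
On the way, in this order (a step that is already met when the one before it is completed fails the run):
1. the strip is seated flat on the channel floor between lip and pusher and let go, with the rail still open (z of strip in the frame of feeder between 0.004 and 0.011 m and x of strip in the frame of feeder between -0.021 and 0.021 m and y of strip in the frame of feeder between -0.005 and 0.005 m and angle between strip's own z axis and vertical below 0.045 rad and contact force between the fingers and strip below 0.1 N and value of joint rail below 0.03 m), for 0.2 s.
2. the cover rail is fully shut (value of joint rail above 0.105 m), for 0.2 s.
At the end, for the whole second after the job is handed in: The strip rests flat (within 3 mm of the channel floor, tilted less than 0.045 rad), along the channel (within 0.09 rad, 5 mm across, 21 mm lengthwise of the channel's middle), at rest and let go, and the cover rail is shut to within 5 mm of its end (z of strip in the frame of feeder between 0.004 and 0.011 m and x of strip in the frame of feeder between -0.021 and 0.021 m and y of strip in the frame of feeder between -0.005 and 0.005 m and angle between the x axis of strip and the x axis of feeder, either way round below 0.09 rad and angle between strip's own z axis and vertical below 0.045 rad and linear speed of strip below 0.01 m/s and value of joint rail above 0.105 m); the robot touches nothing.
It fails at once if the strip is forced: more than 25 N between strip and dispenser (contact force between strip and feeder above 25 N).
It fails at once if the bowl, shaker or cup is moved more than 25 mm, or the orange leaves the bowl (distance of any of bowl, shaker, cup from where it was at the start of the episode above 0.025 m or distance between orange_center and bowl above 0.06 m).
It also fails if it takes over 64 s, if anything falls off the work surface, if the arm or the gripper's body presses on something with over 40 N, if the wrist force passes 120 N, or if a joint passes its speed limit or range.

### The arm

A 6-joint arm with a two-finger parallel gripper is mounted at the origin on the work surface. World frame = base frame: x ahead of the robot, y to its left, z up, the work surface at z = 0. Lengths are in m, angles in degrees, forces in N, time in s.
With the tool pointing down it reaches from about 0.375 to 0.9 m from the base axis. Payload 3.1 kg.
Tool frame: the origin (TCP) lies on the centre line of the jaws, within the pads' length; the fingertips stand 25 mm ahead of it and the grasp point (between the pads) lies 6 mm ahead of it; z points along the fingers, y is the line along which they close (so a half turn about z gives the same grasp; the last joint's range is limited). The gripper opens to 87 mm and grips with 3 to 60 N. Pads are 19 mm wide; open, the fingers measure 117 mm over their backs; the gripper's body (75 mm by 190 mm) begins 51 mm behind the grasp point.
Start: joints at [-83.852, 30.224, 82.088, -0, 67.689, -10.227], TCP at [0.176, -0.6, 0.248] pointing down, gripper open.
Joint ranges: [-176.69, 176.69], [-43.24, 126.21], [12.49, 139.97], [-82, 262], [0, 151.66], [-163.58, 163.58]. Speed limits (degrees/s): [159.86, 159.86, 180, 180, 180, 180].

### API

Orientations are given as a 3x3 rotation matrix whose columns are the frame's x, y, z axes.
In Python, from rig import read_state, capture, camera_params, hand_in gives the robot as it stands.
- The arm moves only by the tool apply_moves, never from a script. Its argument "rows" is a list of rows, each an object of numbers: "x", "y", "z": the shift along the tool's x, y, z in mm; "rx", "ry", "rz": the turn, a rotation vector about the tool's x, y, z in units of 6 degrees (1.0 is 6 degrees); "claw": the closure in counts, from 0 (fully open) to 255 (shut). A call has 1 to 10 rows; each row is the pose to reach, as a shift and turn from the pose commanded when the call began, along the tool's axes at that moment; what a row does not reach only later rows make up. A row lasts 1/8 s, in which the tool goes at most 62.5 mm and 10.7 degrees, less where a joint would pass 70% of its speed; a pose out of reach is approached as far as the arm can. A call with a gripper value outside its range is refused whole. The fingers move at their own pace and stop on an object; the grip force is fixed at half the most. Time passes only in rows, so rows that repeat a pose let the fingers close. It gives the time, the measured TCP pose, the force, the opening and the grip force at its end, in the units of the state.
- read_state(): the state, without advancing time (a new reading comes with each control period).
- capture(name): name is "scene" or "side" or "wrist"; returns (picture, depth): 400x640x3 uint8, red, green, blue; 400x640 float32, m along the optical axis (not along the pixel's ray), 0 where there is no reading.
- camera_params(name): a dict with "fx", "fy", "cx", "cy" (pixels), "D" ([k1, k2, p1, p2, k3] as OpenCV has them; the pictures are not rectified), "xyz" and "orientation" of the camera in the world. Camera axes: x right, y up, looking along -z (the intrinsics and any distortion apply to the point x, -y, -z); pixel columns grow to the right and rows downward; lengths in m; the calibration is good to about 2 mm. A picture is of the moment at which its call begins: read the wrist's pose just before it. camera_params takes no time and is no camera call; for the wrist camera it gives the pose at the moment of the call.
- hand_in(): hands the job in; it is judged then, once.
The state is a dict: "time_s": time; "joint_positions": joint angles; "qvel": joint speeds; "tau": joint torques, N m; "position": TCP position; "tcp_rot": TCP orientation; "force": force on the tool from outside, world axes, zero at the start; "moment": the same for the moment, N m; "opening": opening from 0.0 (shut) to 1.0 (fully open); "grasp_force": force on a finger pad.
Only numpy, scipy, OpenCV 4.12 (cv2) and the standard library are available. Lean on these libraries where they do the work, as an engineer would, in place of code of your own. Each camera call takes 0.05 s, during which the arm holds its last target. There are 200 camera calls.

## Working session

There is one attempt and no reset: what is moved stays moved. The work goes in short steps, Python scripts to look and compute and a tool call to move; the robot and the scene stay as the last step left them, time stands still between calls to the robot, and variables do not carry over. Pictures are saved under pics/ and viewed, at most 10 in all, crops included, and the job is handed in when it is done.

Besides the shell and the picture viewer there is one more tool, called as name(argument=value, ...) on one line, values as JSON. apply_moves: Moves the arm, as the interface text tells. Its arguments: {"type":"object","properties":{"rows":{"type":"array"}},"required":["rows"]}

```bash
mkdir -p pics; cat > h.py <<'E'
import numpy as np, cv2
from rig import *
def cam(n):
    p=camera_params(n); K=np.array([[p['fx'],0,p['cx']],[0,p['fy'],p['cy']],[0,0,1.]])
    return K,np.array(p['D'],float),np.array(p['xyz'],float),np.array(p['orientation'],float).reshape(3,3)
def rays(c,uv):
    K,D,t,R=c
    n=cv2.undistortPoints(np.array(uv,float).reshape(-1,1,2),K,D).reshape(-1,2)
    d=np.c_[n[:,0],-n[:,1],-np.ones(len(n))]
    return d@R.T
def onplane(c,uv,z):
    d=rays(c,uv); t=c[2]; return t+d*((z-t[2])/d[:,2])[:,None]
def cloud(c,dep):
    v,u=np.mgrid[0:400,0:640]; d=rays(c,np.c_[u.ravel(),v.ravel()])
    return (c[2]+d*dep.reshape(-1,1)).reshape(400,640,3)
def project(c,P):
    K,D,t,R=c; q=(np.atleast_2d(P)-t)@R; q=q*[1,-1,-1]
    return cv2.projectPoints(q,np.zeros(3),np.zeros(3),K,D)[0].reshape(-1,2)
E
python3 - <<'E'
from h import *
for n in ('scene','side'):
    c=cam(n); im,d=capture(n); np.savez(''+n+'0.npz',im=im,d=d)
    cv2.imwrite(f'pics/{n}0.png',im[:,:,::-1]); print(n,c[0][0],c[2],c[3][:,2],(d>0).mean())
s=read_state(); print(s['time_s'],s['position'],s['tcp_rot'],s['opening'])
E
```

```text
scene [515.76059577   0.         321.22466073] [ 1.21283306 -0.22219149  0.96167823] [ 0.57247014 -0.20741305  0.79325769] 0.99597265625
side [433.4644998    0.         314.41395786] [0.21384121 0.56419296 0.46177061] [-0.47176858  0.74361081  0.47379042] 0.996
0.1 [ 0.17618344 -0.59903475  0.24667418] [[ 9.59423302e-01  2.81969661e-01 -1.95029659e-04]
 [ 2.81969501e-01 -9.59421420e-01  1.93372812e-03]
 [ 3.58137030e-04 -1.91025624e-03 -9.99998111e-01]] 1.0005066710051942
```

View pics/scene0.png

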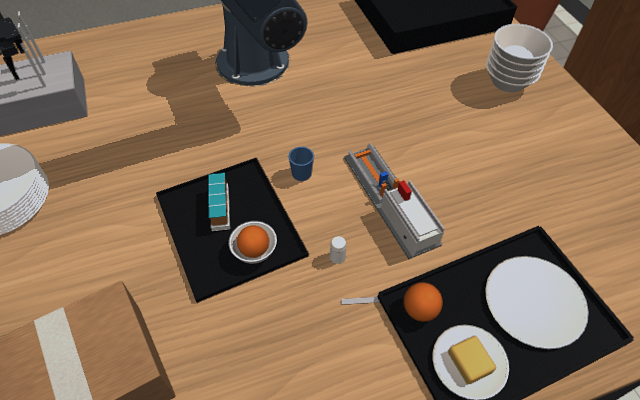

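View pics/side0.png

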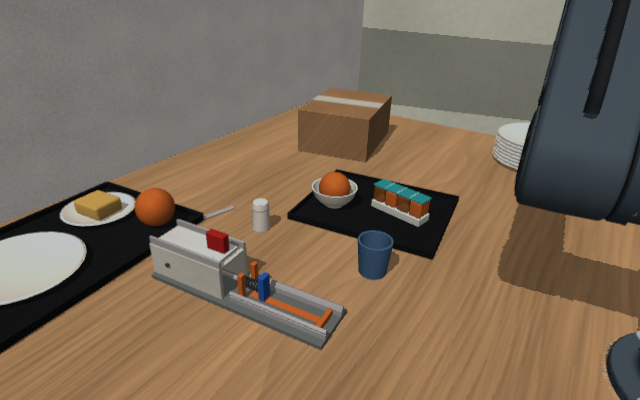

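Scene view: the strip's teal lid is at about (218,195) on the tray, with the bowl and orange at (253,241). The cup is at (301,163), the shaker at (338,249). The feeder runs from its front end at (362,150) to the housing at (425,235), with the red lug at (405,190). Side view: the lip is at (325,317), the pusher at (264,287) and the lug at (218,240).

```bash
python3 - <<'E'
from h import *
def show(n,P): print(n,len(P),np.median(P,0).round(4),P.min(0).round(3),P.max(0).round(3))
for n in('scene','side'):
    c=cam(n); f=np.load(n+'0.npz'); im,d=f['im'],f['d']; X=cloud(c,d); hsv=cv2.cvtColor(im,cv2.COLOR_RGB2HSV).astype(int)
    H,S,V=hsv[...,0],hsv[...,1],hsv[...,2]; h=X[...,2]
    W=(X[...,0]>.3)&(X[...,0]<.95)&(X[...,1]>-.5)&(X[...,1]<.35)
    m=W&(H>80)&(H<98)&(S>100)&(V>80)&(h>.04)&(h<.09); P=X[m]; show(n+' teal',P)
    top=P[abs(P[:,2]-np.percentile(P[:,2],70))<.006]; r=cv2.minAreaRect(top[:,:2].astype(np.float32)*1000); print(r, np.median(top[:,2]))
    m=W&((H<4)|(H>175))&(S>170)&(V>80)&(h>.06)&(h<.11); P=X[m]; show(n+' red',P)
    t=P[P[:,2]>.098]; 
    if len(t)>4: show('redtop',t); print(cv2.minAreaRect(t[:,:2].astype(np.float32)*1000))
    m=W&(H>105)&(H<125)&(S>150)&(V>60)&(h>.01)&(h<.1); P=X[m]; show(n+' blue',P); 
    # feeder body: gray raised pts near lug
    L=np.median(X[W&((H<4)|(H>175))&(S>170)&(h>.06)&(h<.11)],0)
    m=(h>.012)&(h<.12)&(np.hypot(X[...,0]-L[0],X[...,1]-L[1])<.25)&(S<60)
    k,lab,st,ce=cv2.connectedComponentsWithStats(m.astype(np.uint8))
    for i in np.argsort(-st[1:,4])[:3]+1:
        P=X[lab==i]; show(n+' gray',P); print(cv2.minAreaRect(P[:,:2].astype(np.float32)*1000))
    m=W&(H>4)&(H<15)&(S>170)&(h>.005)&(h<.08)&(np.hypot(X[...,0]-L[0],X[...,1]-L[1])<.25)
    show(n+' orange',X[m])
E
```

```text
scene teal 661 [ 0.4975 -0.206   0.0578] [ 0.43  -0.234  0.053] [ 0.555 -0.177  0.063]
((492.3817443847656, -205.0670623779297), (35.494503021240234, 121.80986785888672), 78.2790298461914) 0.057826312808117175
scene red 89 [0.6394 0.174  0.1001] [0.62  0.168 0.075] [0.656 0.183 0.104]
redtop 76 [0.6379 0.1748 0.1003] [0.62  0.168 0.098] [0.656 0.183 0.104]
((638.0894775390625, 175.33172607421875), (34.88253402709961, 13.954684257507324), 2.6664605140686035)
scene blue 75 [0.5572 0.1646 0.0444] [0.471 0.018 0.011] [0.562 0.186 0.055]
scene gray 2760 [0.6891 0.1641 0.0652] [0.435 0.128 0.012] [0.753 0.218 0.098]
((591.9298095703125, 168.8934783935547), (319.70648193359375, 71.37963104248047), 5.467013359069824)
scene gray 516 [0.8049 0.1605 0.0155] [0.785 0.047 0.012] [0.862 0.373 0.021]
((801.1331787109375, 206.18649291992188), (51.53078842163086, 331.4334411621094), 13.068605422973633)
scene gray 338 [ 0.7059 -0.      0.0534] [ 0.681 -0.014  0.012] [0.715 0.017 0.067]
((698.7432250976562, 2.044485092163086), (31.597217559814453, 31.15431785583496), 18.367353439331055)
scene orange 90
[... 516 characters left out ...]
68945)
side blue 265 [0.548  0.1742 0.0357] [0.545 0.16  0.011] [0.557 0.179 0.053]
side gray 4845 [0.6764 0.2081 0.0545] [0.601 0.047 0.012] [0.845 0.381 0.094]
((708.9420776367188, 196.68751525878906), (219.71627807617188, 337.78662109375), 9.961892127990723)
side gray 756 [0.5033 0.1938 0.0195] [0.429 0.182 0.012] [0.593 0.204 0.025]
((511.27899169921875, 193.08749389648438), (164.1875457763672, 13.019512176513672), 3.149156093597412)
side gray 640 [0.4929 0.1393 0.0191] [0.434 0.127 0.012] [0.561 0.148 0.025]
((497.1832275390625, 137.85711669921875), (127.3425064086914, 12.207015991210938), 5.868564605712891)
side orange 1928 [0.8326 0.1436 0.0421] [0.444 0.085 0.005] [0.878 0.194 0.079]
```

apply_moves(rows=[{"x": 45,"y": -32,"rz": 0.5},{"x": 90,"y": -63,"rz": 1},{"x": 135,"y": -95,"rz": 1.5},{"x": 180,"y": -126,"rz": 2},{"x": 225,"y": -158,"rz": 2.6},{"x": 270,"y": -189,"rz": 3.1},{"x": 315,"y": -221,"rz": 3.6},{"x": 360,"y": -252,"rz": 4.1},{"x": 413,"y": -290,"rz": 4.7},{"x": 413,"y": -290,"rz": 4.7}])

```text
validation failed for argument at $.ro...
```

```bash
python3 - <<'E'
from h import *
s=read_state(); c=cam('wrist'); im,d=capture('wrist'); cv2.imwrite('pics/w1.png',im[:,:,::-1]); 
R=np.array(s['tcp_rot']); p=np.array(s['position']); print(s['time_s'],p,R.round(3).tolist(),s['force'])
print('cam in tool',(R.T@(c[2]-p)).round(4),(R.T@c[3]).round(3).tolist(),c[0].round(1).tolist())
X=cloud(c,d); hsv=cv2.cvtColor(im,cv2.COLOR_RGB2HSV).astype(int); H,S,V=[hsv[...,i] for i in range(3)]; h=X[...,2]
m=(H>80)&(H<98)&(S>100)&(V>60)&(h>.04)&(h<.075); P=X[m]; print(len(P),np.median(P,0)); 
uv=np.argwhere(m)[:,::-1]; print(uv.min(0),uv.max(0)); Q=onplane(c,uv,.058)
print(cv2.minAreaRect(Q[:,:2].astype(np.float32)*1000))
f=np.load('scene0.npz'); X=cloud(cam('scene'),f['d']); hs=cv2.cvtColor(f['im'],cv2.COLOR_RGB2HSV); 
m=(X[...,2]>.03)&(abs(X[...,0]-.56)<.12)&(abs(X[...,1]+.15)<.12)&(hs[...,0]<15)&(hs[...,1]>170); P=X[m]; print('orange',P.min(0),P.max(0))
E
```

```text
0.1 [ 0.17618344 -0.59903475  0.24667418] [[0.959, 0.282, -0.0], [0.282, -0.959, 0.002], [0.0, -0.002, -1.0]] [-0.44958635 -0.09571607  0.03799954]
cam in tool [ 0.0697  0.0009 -0.1359] [[0.0, 0.966, 0.258], [1.0, -0.0, 0.001], [0.001, 0.258, -0.966]] [[354.9, 0.0, 315.0], [0.0, 354.9, 202.7], [0.0, 0.0, 1.0]]
0 [nan nan nan]
  return _methods._mean(a, axis=axis, dtype=dtype,
  ret = um.true_divide(
Traceback (most recent call last):
ValueError: zero-size array to reduction operation minimum which has no identity
```

View pics/w1.png

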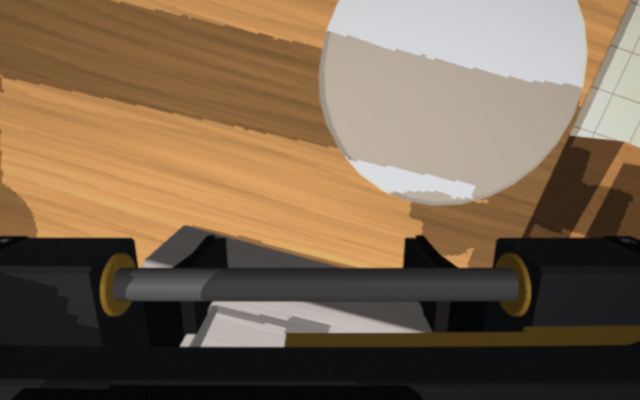

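The move was refused (keys probably all required), so nothing moved. The wrist view shows that the camera sees ahead of the tool's +x, with the plate at (450,100) and the gripper blocking rows below 240. I'll go to a viewing pose with the strip ahead of the tool.

apply_moves(rows=[{"x": 40,"y": -40,"z": 0,"rx": 0,"ry": 0,"rz": 0.6,"claw": 0},{"x": 80,"y": -80,"z": 0,"rx": 0,"ry": 0,"rz": 1.2,"claw": 0},{"x": 120,"y": -120,"z": 0,"rx": 0,"ry": 0,"rz": 1.8,"claw": 0},{"x": 160,"y": -160,"z": 0,"rx": 0,"ry": 0,"rz": 2.4,"claw": 0},{"x": 200,"y": -200,"z": 0,"rx": 0,"ry": 0,"rz": 3.0,"claw": 0},{"x": 240,"y": -240,"z": 0,"rx": 0,"ry": 0,"rz": 3.6,"claw": 0},{"x": 280,"y": -280,"z": 0,"rx": 0,"ry": 0,"rz": 4.2,"claw": 0},{"x": 315,"y": -315,"z": 0,"rx": 0,"ry": 0,"rz": 4.7,"claw": 0},{"x": 334,"y": -333,"z": 0,"rx": 0,"ry": 0,"rz": 4.7,"claw": 0},{"x": 334,"y": -333,"z": 0,"rx": 0,"ry": 0,"rz": 4.7,"claw": 0}])

```text
time_s: 1.4
position: [0.4031, -0.1844, 0.2475]
tcp_rot: [[0.98, -0.201, -0.0], [-0.201, -0.98, 0.0], [-0.0, -0.0, -1.0]]
force: [0.0, -0.3, -0.1]
opening: 1.0
grasp_force: 0.0
```

```bash
cat > strip.py <<'E'
from h import *
s=read_state(); c=cam('wrist'); im,d=capture('wrist'); cv2.imwrite('pics/w2.png',im[:,:,::-1]); 
R=np.array(s['tcp_rot']); p=np.array(s['position']); print(s['time_s'],p,R.round(3).tolist(),s['force'])
X=cloud(c,d); hsv=cv2.cvtColor(im,cv2.COLOR_RGB2HSV).astype(int); H,S,V=[hsv[...,i] for i in range(3)]; h=X[...,2]
m=(H>80)&(H<98)&(S>100)&(V>60)&(h>.04)&(h<.075); P=X[m]; print(len(P),np.median(P,0)); 
uv=np.argwhere(m)[:,::-1]; print(uv.min(0),uv.max(0)); Q=onplane(c,uv,.058)
(r0,wh,a)=cv2.minAreaRect(Q[:,:2].astype(np.float32)*1000); print(r0,wh,a)
print('in tool mm',R.T@(np.array([r0[0]/1000,r0[1]/1000,.058])-p)*1000)
f=np.load('scene0.npz'); X=cloud(cam('scene'),f['d']); hs=cv2.cvtColor(f['im'],cv2.COLOR_RGB2HSV); 
m=(X[...,2]>.03)&(abs(X[...,0]-.56)<.12)&(abs(X[...,1]+.15)<.12)&(hs[...,0]<15)&(hs[...,1]>170); P=X[m]; print('orange',P.min(0),P.max(0))
E
python3 strip.py
```

```text
1.4 [ 0.40308617 -0.18435958  0.24746587] [[0.98, -0.201, -0.0], [-0.201, -0.98, 0.0], [-0.0, -0.0, -1.0]] [ 0.00527651 -0.25929559 -0.11356984]
5426 [ 0.4953451  -0.20650299  0.05670566]
[298   9] [339 152]
(491.0295104980469, -205.84315490722656) (35.607139587402344, 118.91883850097656) 78.2458724975586
in tool mm [ 90.55838281   3.39187715 189.4216634 ]
orange [ 0.44778583 -0.23329582  0.03174399] [ 0.66269307 -0.12924556  0.07974391]
```

View pics/w2.png

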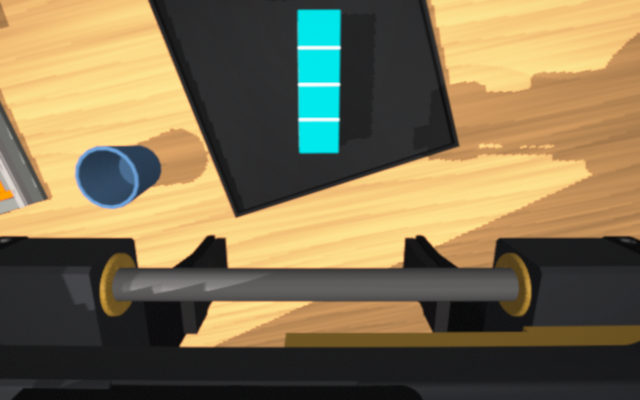

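The wrist view shows the strip's lid at rows 9–152, columns 298–339, aligned with the tool. The bowl is out of view ahead. Now descending to grasp.

apply_moves(rows=[{"x": 45,"y": 2,"z": 40,"rx": 0,"ry": 0,"rz": 0,"claw": 0},{"x": 91,"y": 3,"z": 80,"rx": 0,"ry": 0,"rz": 0,"claw": 0},{"x": 91,"y": 3,"z": 120,"rx": 0,"ry": 0,"rz": 0,"claw": 0},{"x": 91,"y": 3,"z": 150,"rx": 0,"ry": 0,"rz": 0,"claw": 0},{"x": 91,"y": 3,"z": 175,"rx": 0,"ry": 0,"rz": 0,"claw": 0},{"x": 91,"y": 3,"z": 190,"rx": 0,"ry": 0,"rz": 0,"claw": 0},{"x": 91,"y": 3,"z": 196,"rx": 0,"ry": 0,"rz": 0,"claw": 0},{"x": 91,"y": 3,"z": 196,"rx": 0,"ry": 0,"rz": 0,"claw": 0}])

```text
time_s: 2.45
position: [0.4913, -0.2081, 0.0517]
tcp_rot: [[0.979, -0.205, 0.0], [-0.205, -0.979, -0.0], [0.0, 0.0, -1.0]]
force: [-0.1, 0.2, 0.2]
opening: 0.997
grasp_force: 0.0
```

apply_moves(rows=[{"x": 0,"y": 0,"z": 0,"rx": 0,"ry": 0,"rz": 0,"claw": 120},{"x": 0,"y": 0,"z": 0,"rx": 0,"ry": 0,"rz": 0,"claw": 200},{"x": 0,"y": 0,"z": 0,"rx": 0,"ry": 0,"rz": 0,"claw": 255},{"x": 0,"y": 0,"z": 0,"rx": 0,"ry": 0,"rz": 0,"claw": 255},{"x": 0,"y": 0,"z": 0,"rx": 0,"ry": 0,"rz": 0,"claw": 255},{"x": 0,"y": 0,"z": 0,"rx": 0,"ry": 0,"rz": 0,"claw": 255},{"x": 0,"y": 0,"z": 0,"rx": 0,"ry": 0,"rz": 0,"claw": 255},{"x": 0,"y": 0,"z": 0,"rx": 0,"ry": 0,"rz": 0,"claw": 255}])

```text
time_s: 3.45
position: [0.4912, -0.2074, 0.0516]
tcp_rot: [[0.979, -0.205, -0.0], [-0.205, -0.979, 0.0], [-0.0, -0.0, -1.0]]
force: [0.3, 2.2, 1.1]
opening: 0.411
grasp_force: 30.0
```

apply_moves(rows=[{"x": 0,"y": 0,"z": -30,"rx": 0,"ry": 0,"rz": 0,"claw": 255},{"x": 0,"y": 0,"z": -80,"rx": 0,"ry": 0,"rz": 0,"claw": 255},{"x": 0,"y": 0,"z": -135,"rx": 0,"ry": 0,"rz": 0,"claw": 255},{"x": -25,"y": -48,"z": -170,"rx": 0,"ry": 0,"rz": -0.4,"claw": 255},{"x": -51,"y": -96,"z": -190,"rx": 0,"ry": 0,"rz": -0.8,"claw": 255},{"x": -77,"y": -144,"z": -210,"rx": 0,"ry": 0,"rz": -1.2,"claw": 255},{"x": -102,"y": -192,"z": -230,"rx": 0,"ry": 0,"rz": -1.6,"claw": 255},{"x": -128,"y": -240,"z": -250,"rx": 0,"ry": 0,"rz": -2.0,"claw": 255},{"x": -153,"y": -288,"z": -270,"rx": 0,"ry": 0,"rz": -2.4,"claw": 255},{"x": -178,"y": -336,"z": -280,"rx": 0,"ry": 0,"rz": -2.65,"claw": 255}])

```text
time_s: 4.7
position: [0.3853, 0.1592, 0.3324]
tcp_rot: [[0.997, 0.072, 0.002], [0.072, -0.997, -0.0], [0.002, 0.0, -1.0]]
force: [1.3, -0.1, -1.8]
opening: 0.409
grasp_force: 30.0
```

apply_moves(rows=[{"x": 0,"y": 0,"z": 0,"rx": 0,"ry": 1,"rz": 0,"claw": 255},{"x": 0,"y": 0,"z": 0,"rx": 0,"ry": 2,"rz": 0,"claw": 255},{"x": 0,"y": 0,"z": 0,"rx": 0,"ry": 2,"rz": 0,"claw": 255},{"x": 0,"y": 0,"z": 0,"rx": 0,"ry": 2,"rz": 0,"claw": 255}])

```text
time_s: 5.2
position: [0.3863, 0.1576, 0.3316]
tcp_rot: [[0.976, 0.071, 0.207], [0.069, -0.998, 0.014], [0.207, 0.0, -0.978]]
force: [0.0, -0.5, -1.7]
opening: 0.408
grasp_force: 30.0
```

```bash
python3 - <<'E'
from h import *
s=read_state(); c=cam('wrist'); im,d=capture('wrist'); cv2.imwrite('pics/w3.png',im[:,:,::-1]); np.savez('w3.npz',im=im,d=d,K=c[0],D=c[1],t=c[2],R=c[3])
X=cloud(c,d); hsv=cv2.cvtColor(im,cv2.COLOR_RGB2HSV).astype(int); H,S,V=[hsv[...,i] for i in range(3)]; h=X[...,2]
print(s['time_s'],s['position'],s['force'],s['grasp_force'])
def show(n,m):
    P=X[m]; print(n,len(P)); 
    if len(P)>5: uv=np.argwhere(m)[:,::-1]; print(np.median(P,0).round(4),P.min(0).round(4),P.max(0).round(4),uv.min(0),uv.max(0))
W=(X[...,0]>.38)&(X[...,0]<.75)&(X[...,1]>.1)&(X[...,1]<.24)
show('red',W&((H<4)|(H>175))&(S>150)&(h>.06)&(h<.12)); show('redtop',W&((H<4)|(H>175))&(S>150)&(h>.097)&(h<.12))
show('blue',W&(H>105)&(H<125)&(S>120)&(h>.01)&(h<.1)); show('orange',W&(H>4)&(H<15)&(S>150)&(h<.1))
E
```

```text
5.2 [0.38627485 0.15760811 0.33162324] [ 0.01350027 -0.45031262 -1.68255661] 29.999773995950818
red 109
[0.619  0.1733 0.0875] [0.6177 0.1689 0.0757] [0.6205 0.1788 0.0996] [310   0] [319  10]
redtop 5
blue 211
[0.5496 0.1681 0.0497] [0.5474 0.1596 0.0181] [0.5665 0.1771 0.0526] [308  72] [322  88]
orange 247
[0.5764 0.1603 0.0289] [0.4968 0.1502 0.0051] [0.6012 0.1946 0.054 ] [297  49] [332 130]
```

View pics/w3.png

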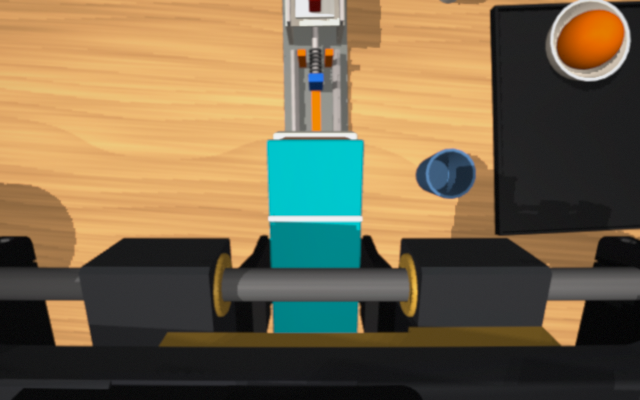

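The wrist view shows the strip held straight (the lid fills columns 268–363). The pusher is at (316,80), the orange shoulders at (303,57) and (329,57), and the lug at (315,5). The strip itself hides the lip. Next I'll fit the channel axis from the walls.

```bash
python3 - <<'E'
from h import *
f=np.load('w3.npz'); cs={'wrist':((f['K'],f['D'],f['t'],f['R']),f['im'],f['d'])}
for n in('scene','side'):
    g=np.load(n+'0.npz'); cs[n]=(cam(n),g['im'],g['d'])
for n,(c,im,d) in cs.items():
    X=cloud(c,d); hsv=cv2.cvtColor(im,cv2.COLOR_RGB2HSV).astype(int); H,S,V=[hsv[...,i] for i in range(3)]; h=X[...,2]
    x0=X[...,0]-.519; yy=X[...,1]-(.167+.07*x0)
    for nm,sg in(('L',1),('R',-1)):
        m=(x0>-.09)&(x0<.06)&(h>.019)&(h<.029)&(S<70)&(sg*yy>.015)&(sg*yy<.045); P=X[m]
        if len(P)>20:
            k=np.polyfit(P[:,0]-.519,P[:,1],1); r=P[:,1]-np.polyval(k,P[:,0]-.519)
            print(n,nm,len(P),k.round(4),np.percentile(r,[5,95]).round(4),np.percentile(P[:,0],[2,98]).round(3))
    for nm,m in(('blue',(H>105)&(H<125)&(S>120)&(h>.02)&(h<.07)&(abs(yy)<.03)&(abs(x0)<.08)),('shoulder',(H>4)&(H<16)&(S>150)&(h>.03)&(h<.065)&(abs(yy)<.04)&(abs(x0)<.12)),('lip+spine',(H>4)&(H<16)&(S>150)&(h<.03)&(abs(yy)<.04)&(x0<0)&(x0>-.1)),('red',((H<4)|(H>175))&(S>150)&(h>.075)&(h<.12)&(abs(yy)<.04)&(abs(x0-.1)<.08))):
        P=X[m]
        if len(P)>5: 
            k=np.polyfit(P[:,0]-.519,P[:,1],1)
            print(n,nm,len(P),np.percentile(P,[2,10,50,90,98],axis=0).round(4)[:,:2].T.tolist(),'z',np.percentile(P[:,2],[2,98]).round(3))
    m=(h>.055)&(h<.075)&(x0>.08)&(x0<.24)&(abs(yy)<.06)&(S<70); P=X[m]
    if len(P)>50: print(n,'housing',cv2.minAreaRect(P[:,:2].astype(np.float32)*1000))
E
```

```text
wrist L 371 [0.0642 0.1931] [-0.0035  0.0028] [0.494 0.577]
wrist R 354 [0.0797 0.1384] [-0.003   0.0033] [0.498 0.577]
wrist blue 204 [[0.5476, 0.5479, 0.5496, 0.5563, 0.5633], [0.1602, 0.1614, 0.1682, 0.1745, 0.1759]] z [0.021 0.052]
wrist shoulder 133 [[0.5753, 0.5756, 0.5785, 0.583, 0.5862], [0.1506, 0.1516, 0.1584, 0.1889, 0.1905]] z [0.031 0.054]
wrist lip+spine 42 [[0.4969, 0.4973, 0.5057, 0.5163, 0.5185], [0.1582, 0.1585, 0.164, 0.1698, 0.1701]] z [0.005 0.009]
wrist red 109 [[0.6178, 0.6182, 0.619, 0.6196, 0.6201], [0.1689, 0.1698, 0.1733, 0.1776, 0.1787]] z [0.076 0.098]
wrist housing ((622.7239990234375, 174.41964721679688), (30.729944229125977, 66.93041229248047), 5.111123561859131)
scene L 143 [0.0849 0.1921] [-0.0038  0.0044] [0.434 0.557]
scene R 127 [0.0872 0.1374] [-0.0026  0.0038] [0.44  0.576]
scene blue 78 [[0.5497, 0.5522, 0.5576, 0.5596, 0.5609], [0.1592, 0.16, 0.1653, 0.1745, 0.1765]] z [0.022 0.054]
scene shoulder 76 [[0.5778, 0.581, 0.585, 0.5885, 0.5906], [0.1493, 0.1504, 0.1818, 0.1891, 0.1914]] z [0.031 0.057]
scene lip+spine 166 [[0.4476, 0.4517, 0.4655, 
[... 289 characters left out ...]
2406006)
side L 366 [0.0876 0.1949] [-0.0024  0.0023] [0.431 0.576]
side R 328 [0.0875 0.1401] [-0.0034  0.0029] [0.435 0.558]
side blue 227 [[0.5457, 0.5463, 0.5481, 0.5541, 0.5564], [0.1605, 0.1631, 0.1733, 0.1779, 0.1786]] z [0.021 0.052]
side shoulder 212 [[0.5747, 0.5753, 0.5784, 0.583, 0.5851], [0.151, 0.1541, 0.183, 0.1927, 0.1933]] z [0.031 0.053]
side lip+spine 377 [[0.4447, 0.4464, 0.4693, 0.5083, 0.5167], [0.1424, 0.15, 0.1624, 0.17, 0.1769]] z [0.006 0.018]
side red 379 [[0.6168, 0.6176, 0.6299, 0.6454, 0.6489], [0.1703, 0.173, 0.1817, 0.1837, 0.1843]] z [0.076 0.1  ]
side housing ((676.0447387695312, 180.58946228027344), (141.7824249267578, 68.75627899169922), 4.958855628967285)
```

apply_moves(rows=[{"x": 0,"y": 0,"z": 0,"rx": 0,"ry": -1,"rz": 0,"claw": 255},{"x": 0,"y": 0,"z": 0,"rx": 0,"ry": -2,"rz": 0,"claw": 255},{"x": 0,"y": 0,"z": 0,"rx": 0,"ry": -2,"rz": -0.1,"claw": 255},{"x": 0,"y": 0,"z": 0,"rx": 0,"ry": -2,"rz": -0.1,"claw": 255}])

```text
time_s: 5.75
position: [0.3858, 0.1576, 0.3311]
tcp_rot: [[0.997, 0.081, -0.0], [0.081, -0.997, -0.001], [-0.0, 0.001, -1.0]]
force: [0.6, 0.7, -2.1]
opening: 0.412
grasp_force: 30.0
```

```bash
cat > to.py <<'E'
from h import *
import sys
s=read_state(); R=np.array(s['tcp_rot']); p=np.array(s['position'])
S,z=float(sys.argv[1])/1000,float(sys.argv[2])/1000
u=np.array([.9964,.0847]); O=np.array([.5184,.166]); n=np.array([-u[1],u[0]])
print('s,lat',((p[:2]-O)@u*1000).round(2),((p[:2]-O)@n*1000).round(2),'z',p[2].round(4),'tilt',R[:,2].round(4),'F',(np.array(s['force'])).round(2),'t',s['time_s'])
t=np.r_[O+u*S,z]; print('move',(R.T@(t-p)*1000).round(1),'rz',np.round((np.arctan2(R[1,0],R[0,0])-np.arctan2(u[1],u[0]))*180/np.pi/6,3))
E
python3 to.py -37 100
```

```text
s,lat -132.83 2.86 z 0.3311 tilt [-2.0e-04 -1.2e-03 -1.0e+00] F [ 0.58  0.66 -2.11] t 5.75
move [ 95.9   2.2 231.1] rz -0.035
```

apply_moves(rows=[{"x": 40,"y": 1,"z": 40,"rx": 0,"ry": 0,"rz": 0,"claw": 255},{"x": 80,"y": 2,"z": 80,"rx": 0,"ry": 0,"rz": 0,"claw": 255},{"x": 96,"y": 2.2,"z": 125,"rx": 0,"ry": 0,"rz": 0,"claw": 255},{"x": 96,"y": 2.2,"z": 165,"rx": 0,"ry": 0,"rz": -0.03,"claw": 255},{"x": 96,"y": 2.2,"z": 200,"rx": 0,"ry": 0,"rz": -0.03,"claw": 255},{"x": 96,"y": 2.2,"z": 222,"rx": 0,"ry": 0,"rz": -0.03,"claw": 255},{"x": 96,"y": 2.2,"z": 231,"rx": 0,"ry": 0,"rz": -0.03,"claw": 255},{"x": 96,"y": 2.2,"z": 231,"rx": 0,"ry": 0,"rz": -0.03,"claw": 255},{"x": 96,"y": 2.2,"z": 231,"rx": 0,"ry": 0,"rz": -0.03,"claw": 255}])

```text
time_s: 6.88
position: [0.4825, 0.1633, 0.1016]
tcp_rot: [[0.996, 0.085, 0.002], [0.085, -0.996, -0.001], [0.002, 0.001, -1.0]]
force: [-0.7, -0.1, -2.1]
opening: 0.412
grasp_force: 30.0
```

```bash
python3 to.py -37 75; python3 - <<'E'
from h import *
a,d=capture('side'); b,e=capture('scene')
a=cv2.resize(a[180:380,180:440],(780,600)); cv2.imwrite('pics/s1.png',a[:,:,::-1])
c=cam('side'); X=cloud(c,d); u=np.array([.9964,.0847]); n=np.array([-u[1],u[0]]); O=np.array([.5184,.166])
f=np.load('side0.npz')
for nm,c,im,d in(('side',c,capture('side')[0],d),('scene',cam('scene'),b,e)):
    X=cloud(c,d); hsv=cv2.cvtColor(im,cv2.COLOR_RGB2HSV).astype(int); H,S=hsv[...,0],hsv[...,1]
    q=X[...,:2]-O; s=q@u*1000; l=q@n*1000; z=X[...,2]*1000
    m=(H>80)&(H<98)&(S>100)&(z>60)&(z<130)&(abs(l)<60)&(abs(s)<150)
    print(nm,'teal s,l,z',[np.percentile(v[m],[2,50,98]).round(1) for v in(s,l,z)])
    m=(S<50)&(z>40)&(z<75)&(abs(l)<40)&(s<25)&(s>-130)
    print(nm,'foot',m.sum(),[np.percentile(v[m],[2,50,98]).round(1) for v in(s,l,z)] if m.sum() else 0)
E
```

```text
s,lat -36.0 0.35 z 0.1016 tilt [ 2.5e-03 -8.0e-04 -1.0e+00] F [-0.74 -0.05 -2.07] t 6.875
move [-1.1  0.3 26.6] rz 0.0
side teal s,l,z [array([-96.8, -73.3, -44.1]), array([-16.3,   3.4,  19.1]), array([105. , 106.7, 108.1])]
side foot 954 [array([-97.8, -52.6,  18.2]), array([-11.4,  19.8,  21.5]), array([53.9, 64. , 70.3])]
scene teal s,l,z [array([-60.6,  -6.5,  23.7]), array([-17.6,   0.9,  17.4]), array([104.4, 107.9, 111.2])]
scene foot 183 [array([-77.7,   4.7,  24.7]), array([-20.7, -18.1,  16.2]), array([54.2, 65.6, 72.5])]
```

View pics/s1.png

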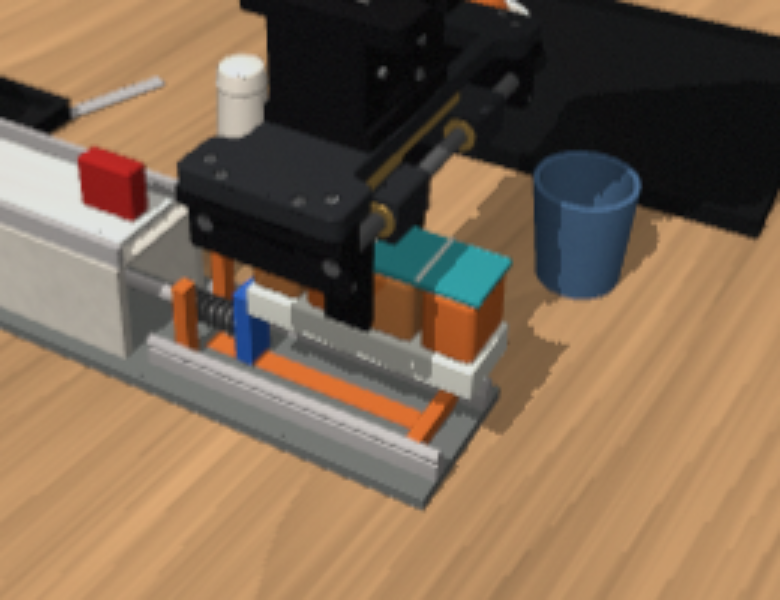

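The crop shows the strip level over the channel. Its rear (275,305) is just ahead of the pusher (250,320), its front overhangs the lip (430,410), and it sits centred between the walls. Lowering it carefully.

apply_moves(rows=[{"x": -2,"y": 0.3,"z": 10,"rx": 0,"ry": 0,"rz": 0,"claw": 255},{"x": -2,"y": 0.3,"z": 18,"rx": 0,"ry": 0,"rz": 0,"claw": 255},{"x": -2,"y": 0.3,"z": 23,"rx": 0,"ry": 0,"rz": 0,"claw": 255},{"x": -2,"y": 0.3,"z": 27,"rx": 0,"ry": 0,"rz": 0,"claw": 255},{"x": -2,"y": 0.3,"z": 30,"rx": 0,"ry": 0,"rz": 0,"claw": 255},{"x": -2,"y": 0.3,"z": 32,"rx": 0,"ry": 0,"rz": 0,"claw": 255},{"x": -2,"y": 0.3,"z": 32,"rx": 0,"ry": 0,"rz": 0,"claw": 255}])

```text
time_s: 7.9
position: [0.4798, 0.1627, 0.0685]
tcp_rot: [[0.996, 0.085, -0.0], [0.085, -0.996, -0.001], [-0.0, 0.001, -1.0]]
force: [0.4, 0.9, -2.5]
opening: 0.409
grasp_force: 30.0
```

```bash
python3 to.py -30 68
```

```text
s,lat -38.76 -0.04 z 0.0685 tilt [-0.     -0.0011 -1.    ] F [ 0.4   0.94 -2.48] t 7.9
move [ 8.8 -0.   0.5] rz -0.001
```

apply_moves(rows=[{"x": 2,"y": 0,"z": 0,"rx": 0,"ry": 0,"rz": 0,"claw": 255},{"x": 4,"y": 0,"z": 0,"rx": 0,"ry": 0,"rz": 0,"claw": 255},{"x": 5,"y": 0,"z": 0,"rx": 0,"ry": 0,"rz": 0,"claw": 255},{"x": 5,"y": 0,"z": 0,"rx": 0,"ry": 0,"rz": 0,"claw": 255}])

```text
time_s: 8.4
position: [0.485, 0.1631, 0.0686]
tcp_rot: [[0.996, 0.085, 0.0], [0.085, -0.996, -0.001], [0.0, 0.001, -1.0]]
force: [0.3, 0.3, -2.2]
opening: 0.411
grasp_force: 30.0
```

apply_moves(rows=[{"x": 1,"y": 0,"z": 0,"rx": 0,"ry": 0,"rz": 0,"claw": 255},{"x": 1.5,"y": 0,"z": 0,"rx": 0,"ry": 0,"rz": 0,"claw": 255},{"x": 1.5,"y": 0,"z": 0,"rx": 0,"ry": 0,"rz": 0,"claw": 255}])

```text
time_s: 8.78
position: [0.4863, 0.1632, 0.0686]
tcp_rot: [[0.996, 0.085, 0.0], [0.085, -0.996, -0.001], [0.0, 0.001, -1.0]]
force: [0.5, 0.1, -1.2]
opening: 0.414
grasp_force: 30.0
```

apply_moves(rows=[{"x": 1,"y": 0,"z": 0,"rx": 0,"ry": 0,"rz": 0,"claw": 255},{"x": 1.5,"y": 0,"z": 0,"rx": 0,"ry": 0,"rz": 0,"claw": 255},{"x": 1.5,"y": 0,"z": 0,"rx": 0,"ry": 0,"rz": 0,"claw": 255}])

```text
time_s: 9.15
position: [0.4879, 0.1633, 0.0686]
tcp_rot: [[0.996, 0.085, 0.0], [0.085, -0.996, -0.001], [0.0, 0.001, -1.0]]
force: [0.3, 0.5, -2.2]
opening: 0.414
grasp_force: 30.0
```

apply_moves(rows=[{"x": 1,"y": 0,"z": 0,"rx": 0,"ry": 0,"rz": 0,"claw": 255},{"x": 1.5,"y": 0,"z": 0,"rx": 0,"ry": 0,"rz": 0,"claw": 255},{"x": 1.5,"y": 0,"z": 0,"rx": 0,"ry": 0,"rz": 0,"claw": 255}])

```text
time_s: 9.52
position: [0.4891, 0.1634, 0.0685]
tcp_rot: [[0.996, 0.085, -0.0], [0.085, -0.996, -0.001], [-0.0, 0.001, -1.0]]
force: [-0.3, -0.3, -0.5]
opening: 0.411
grasp_force: 30.0
```

apply_moves(rows=[{"x": 1,"y": 0,"z": 0,"rx": 0,"ry": 0,"rz": 0,"claw": 255},{"x": 1.5,"y": 0,"z": 0,"rx": 0,"ry": 0,"rz": 0,"claw": 255},{"x": 1.5,"y": 0,"z": 0,"rx": 0,"ry": 0,"rz": 0,"claw": 255}])

```text
time_s: 9.9
position: [0.4896, 0.1635, 0.0684]
tcp_rot: [[0.996, 0.085, -0.002], [0.085, -0.996, -0.001], [-0.002, 0.001, -1.0]]
force: [-4.1, -0.5, -0.9]
opening: 0.414
grasp_force: 30.0
```

apply_moves(rows=[{"x": 1,"y": 0,"z": 0,"rx": 0,"ry": 0,"rz": 0,"claw": 255},{"x": 1.5,"y": 0,"z": 0,"rx": 0,"ry": 0,"rz": 0,"claw": 255},{"x": 1.5,"y": 0,"z": 0,"rx": 0,"ry": 0,"rz": 0,"claw": 255}])

```text
time_s: 10.28
position: [0.4919, 0.1637, 0.0684]
tcp_rot: [[0.996, 0.085, -0.001], [0.085, -0.996, -0.001], [-0.001, 0.001, -1.0]]
force: [-3.4, -0.4, -2.8]
opening: 0.411
grasp_force: 30.0
```

```bash
python3 to.py -10 68
```

```text
s,lat -26.63 -0.03 z 0.0684 tilt [-0.001  -0.0012 -1.    ] F [-3.44 -0.39 -2.8 ] t 10.275
move [16.6 -0.   0.3] rz -0.001
```

apply_moves(rows=[{"x": 2,"y": 0,"z": 0,"rx": 0,"ry": 0,"rz": 0,"claw": 255},{"x": 4,"y": 0,"z": 0,"rx": 0,"ry": 0,"rz": 0,"claw": 255},{"x": 6,"y": 0,"z": 0,"rx": 0,"ry": 0,"rz": 0,"claw": 255},{"x": 8,"y": 0,"z": 0,"rx": 0,"ry": 0,"rz": 0,"claw": 255},{"x": 10,"y": 0,"z": 0,"rx": 0,"ry": 0,"rz": 0,"claw": 255},{"x": 12,"y": 0,"z": 0,"rx": 0,"ry": 0,"rz": 0,"claw": 255},{"x": 14,"y": 0,"z": 0,"rx": 0,"ry": 0,"rz": 0,"claw": 255},{"x": 14,"y": 0,"z": 0,"rx": 0,"ry": 0,"rz": 0,"claw": 255}])

```text
time_s: 11.28
position: [0.5057, 0.1649, 0.0684]
tcp_rot: [[0.996, 0.085, -0.001], [0.085, -0.996, -0.001], [-0.001, 0.001, -1.0]]
force: [-5.5, -0.5, -1.6]
opening: 0.41
grasp_force: 30.0
```

apply_moves(rows=[{"x": 2,"y": 0,"z": 0,"rx": 0,"ry": 0,"rz": 0,"claw": 255},{"x": 4,"y": 0,"z": 0,"rx": 0,"ry": 0,"rz": 0,"claw": 255},{"x": 6,"y": 0,"z": 0,"rx": 0,"ry": 0,"rz": 0,"claw": 255},{"x": 8,"y": 0,"z": 0,"rx": 0,"ry": 0,"rz": 0,"claw": 255},{"x": 9,"y": 0,"z": 0,"rx": 0,"ry": 0,"rz": 0,"claw": 255},{"x": 9,"y": 0,"z": 0,"rx": 0,"ry": 0,"rz": 0,"claw": 255},{"x": 9,"y": 0,"z": 0,"rx": 0,"ry": 0,"rz": 0,"claw": 255}])

```text
time_s: 12.15
position: [0.5139, 0.1656, 0.0684]
tcp_rot: [[0.996, 0.085, -0.003], [0.085, -0.996, -0.001], [-0.003, 0.001, -1.0]]
force: [-6.3, 0.4, -1.2]
opening: 0.405
grasp_force: 30.0
```

```bash
python3 to.py -1.3 68; python3 - <<'E'
from h import *
a,d=capture('side'); cv2.imwrite('pics/s2.png',cv2.resize(a[220:370,200:395],(780,600))[:,:,::-1])
u=np.array([.9964,.0847]); n=np.array([-u[1],u[0]]); O=np.array([.5184,.166])
X=cloud(cam('side'),d); hsv=cv2.cvtColor(a,cv2.COLOR_RGB2HSV).astype(int); H,S=hsv[...,0],hsv[...,1]
q=X[...,:2]-O; s=q@u*1000; l=q@n*1000; z=X[...,2]*1000
for nm,m in(('teal',(H>80)&(H<98)&(S>100)&(z>60)&(z<130)&(abs(l)<60)&(abs(s)<150)),('blue',(H>105)&(H<125)&(S>120)&(z>20)&(abs(l)<40)&(abs(s)<100)),('lip',(H>4)&(H<16)&(S>150)&(z<22)&(z>13)&(abs(l)<40)&(s<-50)),('shoulder',(H>4)&(H<16)&(S>150)&(z>20)&(z<60)&(abs(l)<40)&(s>45)&(s<100))):
    if m.sum(): print(nm,m.sum(),[np.percentile(v[m],[2,10,50,90,98]).round(1) for v in(s,l,z)])
E
```

```text
s,lat -4.56 0.01 z 0.0684 tilt [-0.0029 -0.0014 -1.    ] F [-6.29  0.43 -1.19] t 12.15
move [3.3 0.  0.4] rz -0.0
teal 635 [array([-65.4, -61.7, -42.1, -18. , -14. ]), array([-16.6, -13.2,   2.8,  17.2,  40.5]), array([ 72.2,  72.8,  73.8,  74.9, 116.9])]
blue 3 [array([59.2, 59.3, 59.9, 60.1, 60.2]), array([7.3, 7.5, 8.4, 8.8, 8.9]), array([28.9, 29.1, 29.9, 30.2, 30.3])]
lip 125 [array([-73.8, -73. , -70.1, -66.7, -65.7]), array([-18.9, -16.2,  -0.2,  15.7,  17.8]), array([13.2, 14.8, 16.7, 17.8, 18.2])]
shoulder 82 [array([57.6, 58.1, 60. , 64.5, 66.1]), array([15.3, 16.4, 20.5, 21.8, 22.5]), array([20.9, 22.5, 31.1, 41.1, 43.8])]
```

View pics/s2.png

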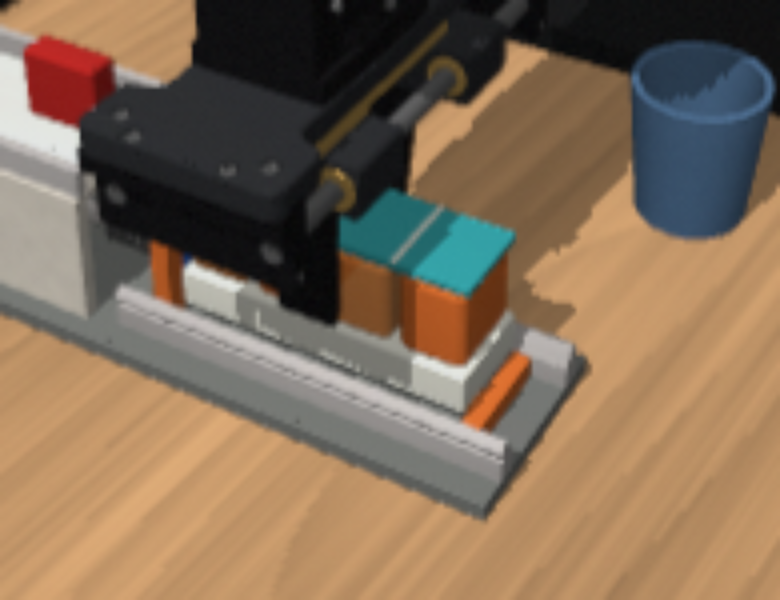

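The crop shows the strip's front foot (465,395) almost at the lip's inner edge (480,410). It has a few mm still to go, in small steps watching the force.

apply_moves(rows=[{"x": 1,"y": 0,"z": 0,"rx": 0,"ry": 0,"rz": 0,"claw": 255},{"x": 2,"y": 0,"z": 0,"rx": 0,"ry": 0,"rz": 0,"claw": 255},{"x": 2,"y": 0,"z": 0,"rx": 0,"ry": 0,"rz": 0,"claw": 255},{"x": 2,"y": 0,"z": 0,"rx": 0,"ry": 0,"rz": 0,"claw": 255}])

```text
time_s: 12.7
position: [0.5157, 0.1658, 0.0685]
tcp_rot: [[0.996, 0.085, -0.003], [0.085, -0.996, -0.001], [-0.003, 0.001, -1.0]]
force: [-6.7, -0.6, 0.1]
opening: 0.41
grasp_force: 30.0
```

apply_moves(rows=[{"x": 0.7,"y": 0,"z": 0,"rx": 0,"ry": 0,"rz": 0,"claw": 255},{"x": 1.4,"y": 0,"z": 0,"rx": 0,"ry": 0,"rz": 0,"claw": 255},{"x": 1.4,"y": 0,"z": 0,"rx": 0,"ry": 0,"rz": 0,"claw": 255},{"x": 1.4,"y": 0,"z": 0,"rx": 0,"ry": 0,"rz": 0,"claw": 255}])

```text
time_s: 13.2
position: [0.5169, 0.1659, 0.0685]
tcp_rot: [[0.996, 0.085, -0.004], [0.085, -0.996, -0.001], [-0.004, 0.001, -1.0]]
force: [-7.3, -0.4, 0.4]
opening: 0.41
grasp_force: 30.0
```

```bash
python3 to.py -1.3 55.6; python3 - <<'E'
from h import *
a,d=capture('side'); cv2.imwrite('pics/s3.png',cv2.resize(a[270:340,230:340],(785,500),interpolation=cv2.INTER_CUBIC)[:,:,::-1])
c=cam('side'); u=np.array([.9964,.0847]); n=np.array([-u[1],u[0]]); O=np.array([.5184,.166])
X=cloud(c,d); hsv=cv2.cvtColor(a,cv2.COLOR_RGB2HSV).astype(int); H,S,V=[hsv[...,i] for i in range(3)]
q=X[...,:2]-O; s=q@u*1000; l=q@n*1000; z=X[...,2]*1000
for nm,m in(('foot',(S<60)&(z>22)&(z<36)&(abs(l)<14)&(s<-50)),('teal',(H>80)&(H<98)&(S>100)&(z>65)&(z<80)&(abs(l)<14)&(s<-30)),('lip',(H>4)&(H<16)&(S>150)&(z<22)&(z>15)&(abs(l)<15)&(s<-50))):
    if m.sum(): print(nm,m.sum(),[np.percentile(v[m],[2,10,50,90,98]).round(1) for v in(s,l,z)])
E
```

```text
s,lat -1.51 0.02 z 0.0685 tilt [-0.0036 -0.0014 -1.    ] F [-7.3  -0.37  0.38] t 13.2
move [ 0.3  0.  12.8] rz 0.0
foot 82 [array([-63.9, -63.8, -63.2, -61.4, -60.4]), array([-13.4, -11.1,   0.7,  10.9,  13. ]), array([23.1, 23.9, 31. , 35.6, 35.8])]
teal 282 [array([-62.6, -60.5, -48.3, -36.2, -30.7]), array([-13.5, -11.8,  -0.2,  10.4,  13. ]), array([72.3, 72.8, 73.8, 74.6, 75.1])]
lip 85 [array([-73.6, -72.9, -69.7, -66.7, -65.5]), array([-14.7, -11.6,  -0. ,  11.3,  13.9]), array([15.1, 15.7, 16.8, 17.9, 18.3])]
```

View pics/s3.png

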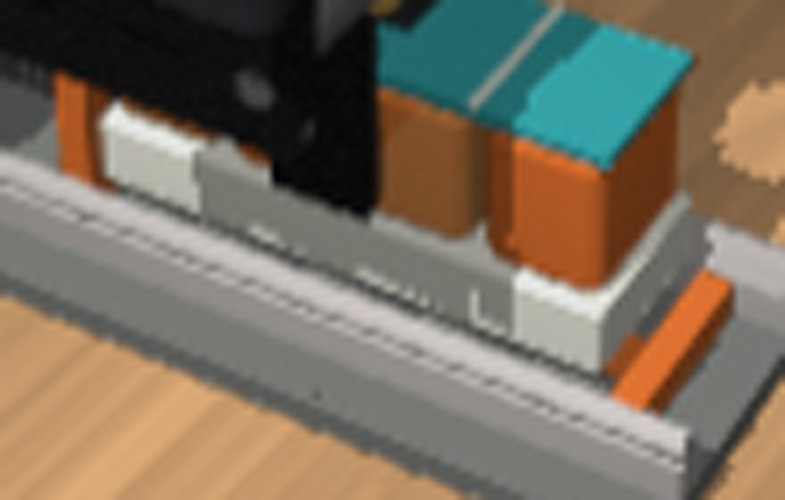

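The strip's front foot (600,365) is now about 2 mm behind the lip's inner edge (610,395), and the force matches the spring. Lowering now.

apply_moves(rows=[{"x": 0,"y": 0,"z": 1.5,"rx": 0,"ry": 0,"rz": 0,"claw": 255},{"x": 0,"y": 0,"z": 3,"rx": 0,"ry": 0,"rz": 0,"claw": 255},{"x": 0,"y": 0,"z": 4.5,"rx": 0,"ry": 0,"rz": 0,"claw": 255},{"x": 0,"y": 0,"z": 6,"rx": 0,"ry": 0,"rz": 0,"claw": 255},{"x": 0,"y": 0,"z": 6,"rx": 0,"ry": 0,"rz": 0,"claw": 255}])

```text
time_s: 13.88
position: [0.517, 0.1659, 0.0625]
tcp_rot: [[0.996, 0.085, -0.003], [0.085, -0.996, -0.001], [-0.003, 0.001, -1.0]]
force: [-6.7, 0.2, 0.6]
opening: 0.412
grasp_force: 30.0
```

apply_moves(rows=[{"x": 0,"y": 0,"z": 1.5,"rx": 0,"ry": 0,"rz": 0,"claw": 255},{"x": 0,"y": 0,"z": 3,"rx": 0,"ry": 0,"rz": 0,"claw": 255},{"x": 0,"y": 0,"z": 4,"rx": 0,"ry": 0,"rz": 0,"claw": 255},{"x": 0,"y": 0,"z": 5,"rx": 0,"ry": 0,"rz": 0,"claw": 255},{"x": 0,"y": 0,"z": 5,"rx": 0,"ry": 0,"rz": 0,"claw": 255},{"x": 0,"y": 0,"z": 5,"rx": 0,"ry": 0,"rz": 0,"claw": 255}])

```text
time_s: 14.62
position: [0.5171, 0.1659, 0.0576]
tcp_rot: [[0.996, 0.085, -0.003], [0.085, -0.996, -0.001], [-0.003, 0.001, -1.0]]
force: [-6.1, -1.2, 0.6]
opening: 0.409
grasp_force: 30.0
```

```bash
python3 to.py -1.5 55.6
```

```text
s,lat -1.31 -0.01 z 0.0576 tilt [-0.0031 -0.0014 -1.    ] F [-6.13 -1.17  0.6 ] t 14.625
move [-0.2 -0.   2. ] rz 0.0
```

apply_moves(rows=[{"x": 0,"y": 0,"z": 0.6,"rx": 0,"ry": 0,"rz": 0,"claw": 255},{"x": 0,"y": 0,"z": 1.2,"rx": 0,"ry": 0,"rz": 0,"claw": 255},{"x": 0,"y": 0,"z": 1.2,"rx": 0,"ry": 0,"rz": 0,"claw": 255}])

```text
time_s: 15.0
position: [0.5171, 0.1659, 0.0564]
tcp_rot: [[0.996, 0.085, -0.003], [0.085, -0.996, -0.001], [-0.003, 0.001, -1.0]]
force: [-6.0, 0.5, 1.8]
opening: 0.409
grasp_force: 30.0
```

apply_moves(rows=[{"x": 0,"y": 0,"z": 0.3,"rx": 0,"ry": 0,"rz": 0,"claw": 255},{"x": 0,"y": 0,"z": 0.6,"rx": 0,"ry": 0,"rz": 0,"claw": 255},{"x": 0,"y": 0,"z": 0.6,"rx": 0,"ry": 0,"rz": 0,"claw": 255}])

```text
time_s: 15.38
position: [0.5171, 0.1659, 0.0559]
tcp_rot: [[0.996, 0.085, -0.003], [0.085, -0.996, -0.001], [-0.003, 0.001, -1.0]]
force: [-6.9, -1.0, 2.1]
opening: 0.411
grasp_force: 30.0
```

apply_moves(rows=[{"x": 0,"y": 0,"z": 0.2,"rx": 0,"ry": 0,"rz": 0,"claw": 255},{"x": 0,"y": 0,"z": 0.4,"rx": 0,"ry": 0,"rz": 0,"claw": 255},{"x": 0,"y": 0,"z": 0.4,"rx": 0,"ry": 0,"rz": 0,"claw": 255}])

```text
time_s: 15.75
position: [0.5171, 0.1659, 0.0556]
tcp_rot: [[0.996, 0.085, -0.003], [0.085, -0.996, -0.001], [-0.003, 0.001, -1.0]]
force: [-7.4, -1.0, 3.1]
opening: 0.41
grasp_force: 30.0
```

On the floor. Before letting go, ease the strip forward onto the lip so the spring does not slam it.

apply_moves(rows=[{"x": -0.5,"y": 0,"z": 0,"rx": 0,"ry": 0,"rz": 0,"claw": 255},{"x": -1.0,"y": 0,"z": 0,"rx": 0,"ry": 0,"rz": 0,"claw": 255},{"x": -1.4,"y": 0,"z": 0,"rx": 0,"ry": 0,"rz": 0,"claw": 255},{"x": -1.4,"y": 0,"z": 0,"rx": 0,"ry": 0,"rz": 0,"claw": 255}])

```text
time_s: 16.25
position: [0.5163, 0.1658, 0.0556]
tcp_rot: [[0.996, 0.085, -0.002], [0.085, -0.996, -0.001], [-0.002, 0.001, -1.0]]
force: [-6.3, -0.1, 2.1]
opening: 0.41
grasp_force: 30.0
```

apply_moves(rows=[{"x": -0.3,"y": 0,"z": 0,"rx": 0,"ry": 0,"rz": 0,"claw": 255},{"x": -0.5,"y": 0,"z": 0,"rx": 0,"ry": 0,"rz": 0,"claw": 255},{"x": -0.5,"y": 0,"z": 0,"rx": 0,"ry": 0,"rz": 0,"claw": 255}])

```text
time_s: 16.62
position: [0.5159, 0.1658, 0.0556]
tcp_rot: [[0.996, 0.085, -0.002], [0.085, -0.996, -0.001], [-0.002, 0.001, -1.0]]
force: [-5.5, -0.3, 1.4]
opening: 0.415
grasp_force: 30.0
```

apply_moves(rows=[{"x": -0.3,"y": 0,"z": 0,"rx": 0,"ry": 0,"rz": 0,"claw": 255},{"x": -0.5,"y": 0,"z": 0,"rx": 0,"ry": 0,"rz": 0,"claw": 255},{"x": -0.5,"y": 0,"z": 0,"rx": 0,"ry": 0,"rz": 0,"claw": 255}])

```text
time_s: 17.0
position: [0.5154, 0.1657, 0.0556]
tcp_rot: [[0.996, 0.085, -0.002], [0.085, -0.996, -0.001], [-0.002, 0.001, -1.0]]
force: [-6.6, -1.5, 2.3]
opening: 0.409
grasp_force: 30.0
```

apply_moves(rows=[{"x": -0.3,"y": 0,"z": 0,"rx": 0,"ry": 0,"rz": 0,"claw": 255},{"x": -0.5,"y": 0,"z": 0,"rx": 0,"ry": 0,"rz": 0,"claw": 255},{"x": -0.5,"y": 0,"z": 0,"rx": 0,"ry": 0,"rz": 0,"claw": 255}])

```text
time_s: 17.38
position: [0.5151, 0.1657, 0.0556]
tcp_rot: [[0.996, 0.085, -0.001], [0.085, -0.996, -0.001], [-0.001, 0.001, -1.0]]
force: [-5.2, 0.0, 1.8]
opening: 0.406
grasp_force: 30.0
```

apply_moves(rows=[{"x": -0.3,"y": 0,"z": 0,"rx": 0,"ry": 0,"rz": 0,"claw": 255},{"x": -0.5,"y": 0,"z": 0,"rx": 0,"ry": 0,"rz": 0,"claw": 255},{"x": -0.5,"y": 0,"z": 0,"rx": 0,"ry": 0,"rz": 0,"claw": 255}])

```text
time_s: 17.75
position: [0.515, 0.1657, 0.0556]
tcp_rot: [[0.996, 0.085, -0.0], [0.085, -0.996, -0.001], [-0.0, 0.001, -1.0]]
force: [-5.2, -0.7, 0.8]
opening: 0.414
grasp_force: 30.0
```

apply_moves(rows=[{"x": -0.3,"y": 0,"z": 0,"rx": 0,"ry": 0,"rz": 0,"claw": 255},{"x": -0.6,"y": 0,"z": 0,"rx": 0,"ry": 0,"rz": 0,"claw": 255},{"x": -0.6,"y": 0,"z": 0,"rx": 0,"ry": 0,"rz": 0,"claw": 255}])

```text
time_s: 18.12
position: [0.515, 0.1657, 0.0556]
tcp_rot: [[0.996, 0.085, 0.001], [0.085, -0.996, -0.001], [0.001, 0.001, -1.0]]
force: [-4.8, 1.2, 1.0]
opening: 0.41
grasp_force: 30.0
```

apply_moves(rows=[{"x": -0.3,"y": 0,"z": 0,"rx": 0,"ry": 0,"rz": 0,"claw": 255},{"x": -0.6,"y": 0,"z": 0,"rx": 0,"ry": 0,"rz": 0,"claw": 255},{"x": -0.6,"y": 0,"z": 0,"rx": 0,"ry": 0,"rz": 0,"claw": 255}])

```text
time_s: 18.5
position: [0.515, 0.1657, 0.0556]
tcp_rot: [[0.996, 0.084, 0.002], [0.084, -0.996, -0.001], [0.002, 0.001, -1.0]]
force: [-2.9, 0.5, 1.0]
opening: 0.409
grasp_force: 30.0
```

apply_moves(rows=[{"x": 0,"y": 0,"z": 0,"rx": 0,"ry": 0,"rz": 0,"claw": 220},{"x": 0,"y": 0,"z": 0,"rx": 0,"ry": 0,"rz": 0,"claw": 120},{"x": 0,"y": 0,"z": 0,"rx": 0,"ry": 0,"rz": 0,"claw": 60},{"x": 0,"y": 0,"z": 0,"rx": 0,"ry": 0,"rz": 0,"claw": 60},{"x": 0,"y": 0,"z": 0,"rx": 0,"ry": 0,"rz": 0,"claw": 60}])

```text
time_s: 19.12
position: [0.5143, 0.1655, 0.0554]
tcp_rot: [[0.996, 0.085, 0.001], [0.085, -0.996, -0.001], [0.001, 0.001, -1.0]]
force: [0.5, -0.3, 0.6]
opening: 0.738
grasp_force: 0.0
```

apply_moves(rows=[{"x": 0,"y": 0,"z": -10,"rx": 0,"ry": 0,"rz": 0,"claw": 60},{"x": 0,"y": 0,"z": -35,"rx": 0,"ry": 0,"rz": 0,"claw": 60},{"x": 0,"y": 0,"z": -75,"rx": 0,"ry": 0,"rz": 0,"claw": 60},{"x": 0,"y": 0,"z": -120,"rx": 0,"ry": 0,"rz": 0,"claw": 60},{"x": 0,"y": 0,"z": -120,"rx": 0,"ry": 0,"rz": 0,"claw": 60}])

```text
time_s: 19.75
position: [0.5166, 0.1661, 0.1795]
tcp_rot: [[0.996, 0.085, 0.009], [0.085, -0.996, -0.0], [0.009, 0.001, -1.0]]
force: [-0.1, 0.3, 0.6]
opening: 0.767
grasp_force: 0.0
```

```bash
python3 to.py 117 101; python3 - <<'E'
from h import *
u=np.array([.9964,.0847]); n=np.array([-u[1],u[0]]); O=np.array([.5184,.166])
for cn in('side','wrist','scene'):
    c=cam(cn); a,d=capture(cn); 
    if cn=='side': cv2.imwrite('pics/s4.png',cv2.resize(a[200:350,180:375],(780,600))[:,:,::-1])
    X=cloud(c,d); hsv=cv2.cvtColor(a,cv2.COLOR_RGB2HSV).astype(int); H,S,V=[hsv[...,i] for i in range(3)]
    q=X[...,:2]-O; s=q@u*1000; l=q@n*1000; z=X[...,2]*1000
    for nm,m in(('teal',(H>80)&(H<98)&(S>100)&(z>40)&(z<80)&(abs(l)<40)&(abs(s)<100)),('red',((H<4)|(H>175))&(S>150)&(z>75)&(z<110)&(abs(l)<40)&(s>50)&(s<160))):
        if m.sum(): print(cn,nm,m.sum(),[np.percentile(v[m],[2,50,98]).round(1) for v in(s,l,z)])
        if m.sum() and nm=='teal':
            P=np.c_[s[m],l[m],z[m]]; print(' plane',np.linalg.lstsq(np.c_[P[:,:2],np.ones(len(P))],P[:,2],rcond=None)[0].round(4))
E
```

```text
s,lat -1.81 0.22 z 0.1795 tilt [ 9.5e-03 -1.0e-04 -1.0e+00] F [-0.08  0.26  0.6 ] t 19.75
move [118.1   0.2  79.6] rz 0.001
side teal 1273 [array([-63.4, -10.5,  51.9]), array([-16.7,   2. ,  18. ]), array([59. , 60.7, 62.1])]
 plane [-3.30000e-03 -6.60000e-03  6.06273e+01]
side red 373 [array([ 99. , 112.3, 131.2]), array([-4.8,  6. ,  8.4]), array([ 75.8,  91.4, 100.6])]
wrist teal 6261 [array([-50.1,   6.9,  53.4]), array([-17.7,  -0.8,  16.5]), array([59.3, 60.7, 62. ])]
 plane [9.00000e-04 0.00000e+00 6.06753e+01]
wrist red 1191 [array([100.1, 111.2, 123.7]), array([-6.9, -0.8,  5.2]), array([ 83.8,  99.6, 101.1])]
scene teal 547 [array([-59.2,   1.6,  54.5]), array([-17.8,  -1.6,  15.5]), array([57.8, 61.8, 65.1])]
 plane [-1.5000e-03 -1.4000e-03  6.1756e+01]
scene red 164 [array([103.7, 122.4, 136.5]), array([-8.1, -5.2,  4.6]), array([ 76.8,  96.7, 103.1])]
```

View pics/s4.png

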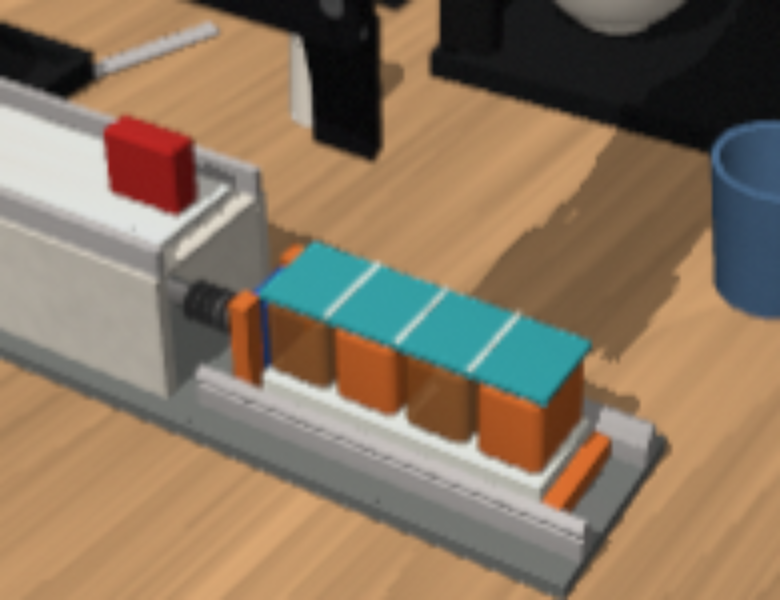

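The crop shows the strip seated flat behind the lip (580,470), held by the pusher (268,320), with the lug at (150,165). Checking the heights beside the lug before I grip it.

```bash
python3 - <<'E'
from h import *
u=np.array([.9964,.0847]); n=np.array([-u[1],u[0]]); O=np.array([.5184,.166])
c=cam('scene'); g=np.load('scene0.npz'); X=cloud(c,g['d']); q=X[...,:2]-O; s=q@u*1000; l=q@n*1000; z=X[...,2]*1000
for a in range(-48,48,6):
    m=(s>140)&(s<210)&(l>=a)&(l<a+6)&(z>30); print(a,m.sum(),np.percentile(z[m],[10,50,95]).round(1) if m.sum() else '')
E
```

```text
-48 0 
-42 4 [32.2 35.9 38.4]
-36 301 [36.4 57.2 75. ]
-30 41 [69.6 74.8 77.4]
-24 96 [62.3 69.7 73.1]
-18 83 [69.  71.4 73.5]
-12 71 [69.  70.8 73. ]
-6 75 [69.4 71.  73.8]
0 72 [68.9 71.  72.7]
6 82 [69.  70.6 73.5]
12 71 [68.6 70.8 72.6]
18 55 [68.  69.6 73.4]
24 125 [63.  69.4 77. ]
30 38 [65.7 74.3 76.7]
36 0 
42 0
```

apply_moves(rows=[{"x": 40,"y": 0,"z": 0,"rx": 0,"ry": 0,"rz": 0,"claw": 178},{"x": 80,"y": 0,"z": 10,"rx": 0,"ry": 0,"rz": 0,"claw": 178},{"x": 118,"y": 0,"z": 25,"rx": 0,"ry": 0,"rz": 0,"claw": 178},{"x": 118,"y": 0,"z": 35,"rx": 0,"ry": 0,"rz": 0,"claw": 178},{"x": 118,"y": 0,"z": 35,"rx": 0,"ry": 0,"rz": 0,"claw": 178},{"x": 118,"y": 0,"z": 35,"rx": 0,"ry": 0,"rz": 0,"claw": 178}])

```text
time_s: 20.65
position: [0.63, 0.1756, 0.1399]
tcp_rot: [[0.996, 0.085, -0.002], [0.085, -0.996, -0.001], [-0.002, 0.001, -1.0]]
force: [1.2, -0.1, -0.8]
opening: 0.312
grasp_force: 0.0
```

```bash
python3 to.py 117 104; python3 -c "
from h import *; print(read_state()['opening']*87)"
```

```text
s,lat 112.0 0.14 z 0.1399 tilt [-0.0023 -0.0013 -1.    ] F [ 1.22 -0.06 -0.83] t 20.65
move [ 5.1  0.1 35.9] rz 0.0
27.112212614011952
```

Lower onto the lug, then close.

apply_moves(rows=[{"x": 5,"y": 0.5,"z": 10,"rx": 0,"ry": 0,"rz": 0,"claw": 178},{"x": 5,"y": 0.5,"z": 20,"rx": 0,"ry": 0,"rz": 0,"claw": 178},{"x": 5,"y": 0.5,"z": 28,"rx": 0,"ry": 0,"rz": 0,"claw": 178},{"x": 5,"y": 0.5,"z": 35,"rx": 0,"ry": 0,"rz": 0,"claw": 178},{"x": 5,"y": 0.5,"z": 35,"rx": 0,"ry": 0,"rz": 0,"claw": 178},{"x": 5,"y": 0.5,"z": 35,"rx": 0,"ry": 0,"rz": 0,"claw": 255},{"x": 5,"y": 0.5,"z": 35,"rx": 0,"ry": 0,"rz": 0,"claw": 255},{"x": 5,"y": 0.5,"z": 35,"rx": 0,"ry": 0,"rz": 0,"claw": 255},{"x": 5,"y": 0.5,"z": 35,"rx": 0,"ry": 0,"rz": 0,"claw": 255},{"x": 5,"y": 0.5,"z": 35,"rx": 0,"ry": 0,"rz": 0,"claw": 255}])

```text
time_s: 21.9
position: [0.6368, 0.1761, 0.1057]
tcp_rot: [[0.996, 0.084, 0.001], [0.085, -0.996, -0.0], [0.001, 0.0, -1.0]]
force: [0.9, 4.5, 0.9]
opening: 0.158
grasp_force: 30.0
```

```bash
python3 to.py 7 104
```

```text
s,lat 118.86 0.02 z 0.1057 tilt [ 1.e-03 -2.e-04 -1.e+00] F [0.93 4.5  0.91] t 21.9
move [-111.9    0.     1.6] rz -0.002
```

apply_moves(rows=[{"x": -4,"y": 0,"z": 0,"rx": 0,"ry": 0,"rz": 0,"claw": 255},{"x": -10,"y": 0,"z": 0,"rx": 0,"ry": 0,"rz": 0,"claw": 255},{"x": -18,"y": 0,"z": 0,"rx": 0,"ry": 0,"rz": 0,"claw": 255},{"x": -26,"y": 0,"z": 0,"rx": 0,"ry": 0,"rz": 0,"claw": 255},{"x": -34,"y": 0,"z": 0,"rx": 0,"ry": 0,"rz": 0,"claw": 255},{"x": -42,"y": 0,"z": 0,"rx": 0,"ry": 0,"rz": 0,"claw": 255},{"x": -50,"y": 0,"z": 0,"rx": 0,"ry": 0,"rz": 0,"claw": 255},{"x": -56,"y": 0,"z": 0,"rx": 0,"ry": 0,"rz": 0,"claw": 255},{"x": -60,"y": 0,"z": 0,"rx": 0,"ry": 0,"rz": 0,"claw": 255},{"x": -60,"y": 0,"z": 0,"rx": 0,"ry": 0,"rz": 0,"claw": 255}])

```text
time_s: 23.15
position: [0.5769, 0.1709, 0.1057]
tcp_rot: [[0.996, 0.084, 0.001], [0.084, -0.996, -0.0], [0.001, 0.0, -1.0]]
force: [0.9, 4.3, 1.6]
opening: 0.157
grasp_force: 30.0
```

```bash
python3 to.py 7 104; python3 - <<'E'
from h import *
u=np.array([.9964,.0847]); n=np.array([-u[1],u[0]]); O=np.array([.5184,.166])
c=cam('side'); a,d=capture('side'); X=cloud(c,d); hsv=cv2.cvtColor(a,cv2.COLOR_RGB2HSV).astype(int); H,S,V=[hsv[...,i] for i in range(3)]
q=X[...,:2]-O; s=q@u*1000; l=q@n*1000; z=X[...,2]*1000
for nm,m in(('teal',(H>80)&(H<98)&(S>100)&(z>40)&(z<80)&(abs(l)<40)&(abs(s)<100)),('red',((H<4)|(H>175))&(S>150)&(z>75)&(z<110)&(abs(l)<40)&(s>-50)&(s<160))):
    if m.sum(): print(nm,m.sum(),[np.percentile(v[m],[2,50,98]).round(1) for v in(s,l,z)])
E
```

```text
s,lat 58.74 -0.1 z 0.1057 tilt [ 1.e-03 -3.e-04 -1.e+00] F [0.85 4.31 1.57] t 23.15
move [-51.7  -0.1   1.7] rz -0.003
teal 1117 [array([-63.5, -16.8,  37.9]), array([-16.6,   2. ,  18.1]), array([59.1, 60.7, 62.2])]
red 198 [array([39. , 43. , 55.1]), array([-8. ,  4.5, 11.8]), array([ 75.9,  91.9, 100.7])]
```

apply_moves(rows=[{"x": -6,"y": 0,"z": 0,"rx": 0,"ry": 0,"rz": 0,"claw": 255},{"x": -14,"y": 0,"z": 0,"rx": 0,"ry": 0,"rz": 0,"claw": 255},{"x": -22,"y": 0,"z": 0,"rx": 0,"ry": 0,"rz": 0,"claw": 255},{"x": -30,"y": 0,"z": 0,"rx": 0,"ry": 0,"rz": 0,"claw": 255},{"x": -37,"y": 0,"z": 0,"rx": 0,"ry": 0,"rz": 0,"claw": 255},{"x": -42,"y": 0,"z": 0,"rx": 0,"ry": 0,"rz": 0,"claw": 255},{"x": -45,"y": 0,"z": 0,"rx": 0,"ry": 0,"rz": 0,"claw": 255},{"x": -47,"y": 0,"z": 0,"rx": 0,"ry": 0,"rz": 0,"claw": 255},{"x": -48,"y": 0,"z": 0,"rx": 0,"ry": 0,"rz": 0,"claw": 255},{"x": -48,"y": 0,"z": 0,"rx": 0,"ry": 0,"rz": 0,"claw": 255}])

```text
time_s: 24.45
position: [0.5363, 0.1673, 0.1058]
tcp_rot: [[0.996, 0.084, 0.016], [0.084, -0.996, 0.001], [0.016, -0.0, -1.0]]
force: [12.3, 7.2, -9.7]
opening: 0.16
grasp_force: 30.0
```

apply_moves(rows=[{"x": -0.7,"y": 0,"z": 0,"rx": 0,"ry": 0,"rz": 0,"claw": 255},{"x": -1.4,"y": 0,"z": 0,"rx": 0,"ry": 0,"rz": 0,"claw": 255},{"x": -2,"y": 0,"z": 0,"rx": 0,"ry": 0,"rz": 0,"claw": 255},{"x": -2.5,"y": 0,"z": 0,"rx": 0,"ry": 0,"rz": 0,"claw": 255},{"x": -2.5,"y": 0,"z": 0,"rx": 0,"ry": 0,"rz": 0,"claw": 255}])

```text
time_s: 25.08
position: [0.5362, 0.1673, 0.1059]
tcp_rot: [[0.996, 0.083, 0.021], [0.083, -0.997, 0.002], [0.021, -0.0, -1.0]]
force: [15.8, 7.3, -13.9]
opening: 0.154
grasp_force: 30.0
```

```bash
python3 to.py 7 104
```

```text
s,lat 17.83 -0.24 z 0.1059 tilt [ 0.0211  0.002  -0.9998] F [ 15.85   7.25 -13.88] t 25.075
move [-10.9  -0.2   1.6] rz -0.013
```

Blocked about 9 mm short with force building, so I'll back off slightly and look.

apply_moves(rows=[{"x": 5,"y": 0,"z": 0,"rx": 0,"ry": 0,"rz": 0,"claw": 255},{"x": 10,"y": 0,"z": 0,"rx": 0,"ry": 0,"rz": 0,"claw": 255},{"x": 10,"y": 0,"z": 0,"rx": 0,"ry": 0,"rz": 0,"claw": 255}])

```text
time_s: 25.45
position: [0.537, 0.1674, 0.1057]
tcp_rot: [[0.996, 0.084, 0.001], [0.084, -0.996, -0.0], [0.001, 0.001, -1.0]]
force: [0.0, 5.9, 2.4]
opening: 0.16
grasp_force: 30.0
```

```bash
python3 to.py 7 104; python3 - <<'E'
from h import *
u=np.array([.9964,.0847]); n=np.array([-u[1],u[0]]); O=np.array([.5184,.166])
for cn in('side','scene'):
    c=cam(cn); a,d=capture(cn)
    if cn=='side': A=a
    else: B=a
    X=cloud(c,d); hsv=cv2.cvtColor(a,cv2.COLOR_RGB2HSV).astype(int); H,S,V=[hsv[...,i] for i in range(3)]
    q=X[...,:2]-O; s=q@u*1000; l=q@n*1000; z=X[...,2]*1000
    for nm,m in(('teal',(H>80)&(H<98)&(S>100)&(z>40)&(z<80)&(abs(l)<40)&(abs(s)<100)),('red',((H<4)|(H>175))&(S>150)&(z>75)&(z<110)&(abs(l)<40)&(s>-50)&(s<160)),('rail',(S<60)&(V>90)&(z>66)&(z<74)&(abs(l)<22)&(s>-40)&(s<90))):
        if m.sum(): 
            print(cn,nm,m.sum(),[np.percentile(v[m],[2,50,98]).round(1) for v in(s,l,z)])
            if nm=='teal': P=np.c_[s[m],l[m],z[m]]; print(' plane',np.linalg.lstsq(np.c_[P[:,:2],np.ones(len(P))],P[:,2],rcond=None)[0].round(4))
A=cv2.resize(A[190:350,180:380],(750,600)); cv2.imwrite('pics/s5.png',A[:,:,::-1])
E
```

```text
s,lat 18.67 -0.19 z 0.1057 tilt [ 1.2e-03 -4.0e-04 -1.0e+00] F [0.04 5.86 2.44] t 25.45
move [-11.7  -0.2   1.7] rz -0.004
side teal 744 [array([-64.1, -33.4,  32.2]), array([-16.5,   3.1,  18.3]), array([59.1, 60.8, 62.1])]
 plane [-5.30000e-03 -3.00000e-03  6.05863e+01]
side red 197 [array([-0.8,  3.6, 14.7]), array([-7.5,  5.1, 13.5]), array([ 76. ,  91.5, 103. ])]
side rail 679 [array([-4.2, 39.2, 86.5]), array([-17.5,  11.8,  21.8]), array([66.8, 69.6, 71.1])]
scene teal 75 [array([-49.9, -23.1,  -9.8]), array([-17.6,  -6. ,   6.5]), array([58.4, 61.7, 64.2])]
 plane [ 1.12000e-02 -8.30000e-03  6.19102e+01]
scene red 84 [array([16.7, 33.3, 37.4]), array([-8.2, -1.7,  6.8]), array([ 77.3,  97.1, 105.8])]
scene rail 440 [array([ 5. , 57.3, 88.8]), array([-21.5,  -3.9,  19.7]), array([67.2, 70.7, 73.5])]
```

View pics/s5.png

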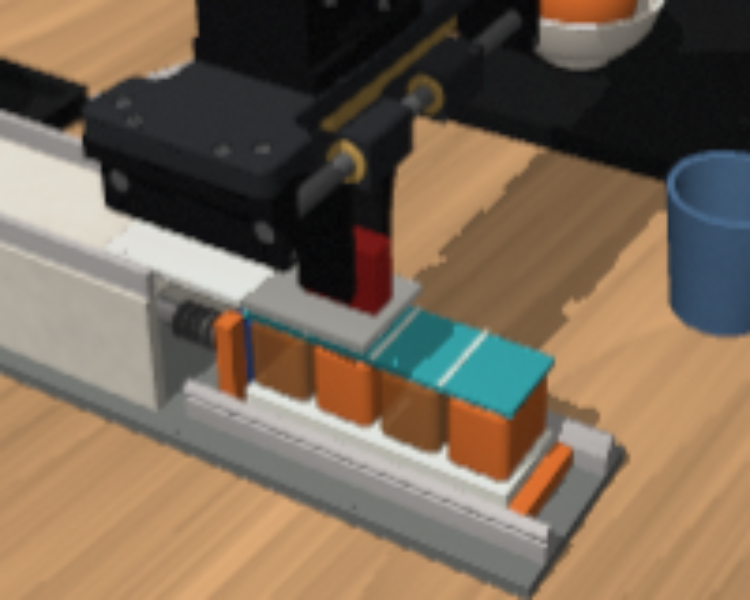

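The crop shows the rail out over the strip with nothing obstructing it. The strip is flat (lid at z 60.8) and the rail front edge is at about (360,345). The earlier wall and housing extents (front end at x≈0.432, housing 0.606–0.749) put the feeder origin at x≈0.5275, not 0.518. The rail therefore began about 9 mm along its travel, and this block is its hard stop. I'll press gently against it once more, then let go.

apply_moves(rows=[{"x": -1.5,"y": 0,"z": 0,"rx": 0,"ry": 0,"rz": 0,"claw": 255},{"x": -3,"y": 0,"z": 0,"rx": 0,"ry": 0,"rz": 0,"claw": 255},{"x": -4,"y": 0,"z": 0,"rx": 0,"ry": 0,"rz": 0,"claw": 255},{"x": -4,"y": 0,"z": 0,"rx": 0,"ry": 0,"rz": 0,"claw": 255},{"x": -4,"y": 0,"z": 0,"rx": 0,"ry": 0,"rz": 0,"claw": 255}])

```text
time_s: 26.18
position: [0.5364, 0.1673, 0.1058]
tcp_rot: [[0.996, 0.084, 0.009], [0.084, -0.996, 0.001], [0.009, 0.0, -1.0]]
force: [6.7, 6.2, -5.2]
opening: 0.156
grasp_force: 30.0
```

```bash
python3 to.py 7 104; python3 - <<'E'
from h import *
u=np.array([.9964,.0847]); n=np.array([-u[1],u[0]]); O=np.array([.5184,.166])
for cn in('side','scene'):
    c=cam(cn); g=np.load(cn+'0.npz'); X=cloud(c,g['d']); a=g['im']; S=cv2.cvtColor(a,cv2.COLOR_RGB2HSV)[...,1]
    q=X[...,:2]-O; s=q@u*1000; l=q@n*1000; z=X[...,2]*1000
    for nm,m in(('channel',(z>10)&(z<27)&(abs(abs(l)-27)<7)&(S<70)&(s<60)&(s>-130)),('rear',(z>50)&(z<78)&(abs(l)<34)&(S<70)&(s>60)&(s<260))):
        print(cn,nm,np.percentile(s[m],[.5,1,2,98,99,99.5]).round(1))
E
```

```text
s,lat 18.09 -0.18 z 0.1058 tilt [ 8.8e-03  5.0e-04 -1.0e+00] F [ 6.69  6.23 -5.17] t 26.175
move [-11.1  -0.2   1.7] rz -0.006
side channel [-86.8 -86.6 -86.3  54.2  56.7  58.4]
side rear [ 88.6  88.9  89.3 222.8 225.8 227.5]
scene channel [-83.6 -82.7 -81.2  54.8  57.8  58.5]
scene rear [ 92.6  94.4  98.  231.7 232.1 232.4]
```

Both the channel front (−86.8) and the housing front (88.9) confirm a shift of about 9 mm, so the rail is shut. Releasing and retreating.

apply_moves(rows=[{"x": 0,"y": 0,"z": 0,"rx": 0,"ry": 0,"rz": 0,"claw": 178},{"x": 0,"y": 0,"z": 0,"rx": 0,"ry": 0,"rz": 0,"claw": 150},{"x": 0,"y": 0,"z": 0,"rx": 0,"ry": 0,"rz": 0,"claw": 150},{"x": 0,"y": 0,"z": 0,"rx": 0,"ry": 0,"rz": 0,"claw": 150},{"x": 0,"y": 0,"z": -15,"rx": 0,"ry": 0,"rz": 0,"claw": 150},{"x": 0,"y": 0,"z": -45,"rx": 0,"ry": 0,"rz": 0,"claw": 150},{"x": 0,"y": 0,"z": -90,"rx": 0,"ry": 0,"rz": 0,"claw": 150},{"x": 0,"y": 0,"z": -130,"rx": 0,"ry": 0,"rz": 0,"claw": 150},{"x": 0,"y": 0,"z": -130,"rx": 0,"ry": 0,"rz": 0,"claw": 150}])

```text
time_s: 27.3
position: [0.5348, 0.1672, 0.24]
tcp_rot: [[0.996, 0.085, 0.01], [0.085, -0.996, -0.0], [0.01, 0.001, -1.0]]
force: [0.3, -0.2, 0.3]
opening: 0.412
grasp_force: 0.0
```

```bash
python3 - <<'E'
from h import *
u=np.array([.9964,.0847]); n=np.array([-u[1],u[0]]); O=np.array([.5276,.1668])
c=cam('side'); a,d=capture('side'); X=cloud(c,d); hsv=cv2.cvtColor(a,cv2.COLOR_RGB2HSV).astype(int); H,S,V=[hsv[...,i] for i in range(3)]
q=X[...,:2]-O; s=q@u*1000; l=q@n*1000; z=X[...,2]*1000
for nm,m in(('teal',(H>80)&(H<98)&(S>100)&(z>40)&(z<80)&(abs(l)<40)&(abs(s)<100)),('red',((H<4)|(H>175))&(S>150)&(z>75)&(z<110)&(abs(l)<40)&(s>-50)&(s<160)),('rail',(S<60)&(V>90)&(z>66)&(z<74)&(abs(l)<22)&(s>-40)&(s<90))):
    print(nm,m.sum(),[np.percentile(v[m],[1,50,99]).round(1) for v in(s,l,z)])
E
```

```text
teal 745 [array([-74. , -42.2,  35.3]), array([-17.2,   3.2,  18.5]), array([58.4, 60.7, 62.6])]
red 437 [array([-10.4,   4.1,  22.4]), array([-5.8,  6. ,  8.3]), array([ 75.2,  92.2, 100.8])]
rail 1036 [array([-13.9,  45.6,  89.2]), array([-20.4,   6.9,  21.8]), array([66.5, 69.5, 71.4])]
```

Rail front edge is at −13.9 (spec −14 when shut), and the strip is flat and in place.

```bash
python3 -c "
from rig import *; print(hand_in())"
```

```text
the job is handed in; nothing more can be done
None
```

The strip is seated flat between lip and pusher, the cover rail is shut to its stop and the arm is clear; the job was handed in at about 27 s, and no verdict was returned.

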